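Check a sample bottle in at the one-way reader dock

TASK

Stand the amber bottle upright in the square tray of the blue carrier, then push the carrier along its lane to the end stop, so that the red sprung pawl clicks out into the notch in its side. Then draw the carrier back until the pawl stops it, with the bottle under the reader, and let go. Leave the conical flask and the white jar as they stand.

Things in the scene. Friction and masses are not known exactly. Their poses are not given: they have to be found in the camera images.
- dock: Fixed one-way dock on the table: aluminium base plate 110 x 320 x 8 mm with a lane along its own y axis; z up, origin at the centre of the underside, on the lane's middle line. The carrier is pushed to +y. Grey side rails (inner faces at x = +-37 mm, tops 26 mm above the table) have lips over the carrier's flanges: it slides but cannot be lifted out. The pawl is on the -x side.
- dock_stop (a point): Centre of the face of the black end stop across the lane: dock y = +155 mm, 16 mm above the table. When the carrier touches it, the carrier's origin is at dock y = 70 mm.
- reader (a point): Centre of the underside of the white reader head (56 x 50 x 38 mm), over the lane at dock y = +100 mm, 153 mm above the table, on a mast at dock x = +64, y = +100 mm (188 mm tall). It is fixed; a bottle cannot be set down below it from above.
- carrier: Loose blue carrier, 0.4 kg, slides easily in the dock's lane: a sledge 70 x 170 mm, origin at the centre of its underside (8 mm above the table), +y along the lane's +y; square tray towards +y, upright black handle towards -y. It starts with its origin at dock y = -70 to -40 mm, its nose short of the pawl. Drawn back against the pawl its origin is at dock y = about 54 mm.
- carrier_notch (a point): Front wall of the notch in the carrier's -x flank, which the pawl catches: 29 mm to -x and 35 mm to +y from the carrier's origin, 14 mm above the table. The notch is 12 mm deep and runs 58 mm from here to -y.
- carrier_tray (a point): Centre of the tray's inner floor, 45 mm towards +y from the carrier's origin and 34 mm above the table. The tray is 58 x 58 mm inside, its rim 18 mm above this floor and 52 mm above the table.
- carrier_handle (a point): Grip point of the carrier's black upright handle, 60 mm towards -y from the carrier's origin and 73 mm above the table. The handle is 20 mm thick (carrier x), 34 mm long (carrier y), from 32 to 88 mm above the table.
- pawl (a joint): Angle of the red pawl, a 6 mm thick, 60 mm long bar at 10 to 19 mm above the table, hinged on an upright pin at x = -46, y = +30 mm of the dock and pointing to +y, leaning into the lane. 0 = sprung out, blocking; about 0.14 rad while the carrier's side holds it back. A light spring (about 3 N at the tip) returns it to 0; pulled from behind it locks.
- pawl_tip (a point): Free end of the red pawl, 14.5 mm above the table; sprung out, it is near x = -30, y = +89 mm of the dock.
- amber_bottle: Loose amber glass bottle with a black screw cap, 46 mm diameter, 93 mm tall, about 0.16 kg; origin at the centre of its underside. It stands alone on the open table: beyond the dock, or to its left or right. (A like bottle, half hidden behind the black controller box, belongs to the room and cannot be moved.)
- conical_flask: Clear conical flask, 64 mm diameter at the foot, 105 mm tall, loose bystander on the open table, not the one far back on the right; origin at the centre of its underside.
- white_jar: White screw-cap jar, 48 mm diameter, 51 mm tall, loose bystander; origin at the centre of its underside. (To the left of the open table stands a big black heating mantle, 0.3 m tall, from about x = 0.46 and y = 0.41 m on in the world frame: pass in front of it.)
Mind the look-alikes: they are no part of the job. Leave any green, purple or yellow look-alike of the amber_bottle alone.

How it is judged (in metres and radians):
On the way, in this order (a step that is already met when the one before it is completed fails the run):
1. the amber bottle stands upright on the floor of the carrier's tray (horizontal distance between amber_bottle and carrier_tray below 0.012 m and z of amber_bottle in the frame of carrier_tray between -0.006 and 0.006 m and angle between amber_bottle's own z axis and vertical below 0.12 rad), for 0.2 s.
2. the loaded carrier has been pushed to the end stop and the pawl has sprung out into its notch (all of step 1 and y of carrier in the frame of dock above 0.065 m and value of joint pawl below 0.06 rad), for 0.1 s.
At the end, for the whole second after the job is handed in: The carrier rests drawn back against the sprung-out pawl (its origin 47 to 59.5 mm along the dock's +y, pawl within 0.06 rad of sprung out), with the amber bottle upright (within 0.12 rad) on the floor of its tray (within 12 mm of the centre, 6 mm in height), everything at rest (all of step 1 and y of carrier in the frame of dock between 0.047 and 0.0595 m and value of joint pawl below 0.06 rad and linear speed of each of carrier, amber_bottle below 0.02 m/s); the robot touches nothing.
It fails at once if the amber bottle is tipped over (angle between amber_bottle's own z axis and vertical above 0.6 rad).
It fails at once if the conical flask is moved by more than 3 cm or tipped (distance of conical_flask from where it was at the start of the episode above 0.03 m or angle between conical_flask's own z axis and vertical above 0.4 rad).
It fails at once if the white jar is moved by more than 3 cm or tipped (distance of white_jar from where it was at the start of the episode above 0.03 m or angle between white_jar's own z axis and vertical above 0.4 rad).
It also fails if it takes over 64 s, if anything falls off the work surface, if the arm or the gripper's body presses on something with over 40 N, if the wrist force passes 120 N, or if a joint passes its speed limit or range.

ROBOT

A 7-joint arm with a two-finger parallel gripper is mounted at the origin on a cart in front of the work surface, level with it; the furniture and walls round the work are solid. World frame = base frame: x ahead of the robot, y to its left, z up, the work surface at z = 0. Lengths are in mm, angles in rad, forces in N, time in s.
With the tool pointing down it reaches from about 400 to 850 mm from the base axis. Payload 10.4 kg.
Tool frame: the origin (TCP) lies at the very end of the fingers, on their centre line; the grasp point (between the pads) lies 19 mm behind it; z points along the fingers, y is the line along which they close (so a half turn about z gives the same grasp; the last joint's range is limited). The gripper opens to 85 mm and grips with 20 to 120 N. Pads are 22 mm wide; open, the fingers measure 114 mm over their backs; the gripper's body (76 mm by 85 mm) begins 54 mm behind the grasp point. The pads swing forward as they close: fully open they stand 13 mm farther back than shut.
Start: joints at [-1.255, 0.332, -0.065, 1.46, 0.022, 1.35, -0.088], TCP at [207.71, 589.498, 231.338] pointing down, gripper open.
Joint ranges: [-2.6, 2.6], [-0.5, 2.12], [-1.47, 1.34], [0.16, 2.42], [-1.27, 4.41], [0.06, 2.06], [-2.6, 2.6]. Speed limits (rad/s): [2.22, 2.22, 2.79, 2.79, 3.14, 3.14, 3.14].

INTERFACE

Orientations are given as a 3x3 rotation matrix whose columns are the frame's x, y, z axes.
In Python, from station import robot gives the robot as it stands.
- The arm moves only by the shell command python3 -m handwheel 'ROWS' [OPENING]. ROWS is JSON, a list that holds one entry, the list of rows, each a list of 6 numbers: the shift along the world's x, y, z in mm, then the turn, a rotation vector about the world's x, y, z in rad. A call has 1 to 10 rows; each row shifts and turns the commanded pose from where the row before left it; what a row does not reach is not made up. A row lasts 1/12 s, in which the tool goes at most 41.7 mm and 7.16 degrees, less where a joint would pass 70% of its speed; a pose out of reach is approached as far as the arm can. A call with a gripper value outside its range is refused whole. OPENING is the closure, from -1 (fully open) to 1 (shut), set as the call begins (- or left out, the last holds). The fingers move at their own pace and stop on an object; the grip force is fixed at half the most. Time passes only in rows, so rows that do not move let the fingers close. It gives the time, the measured TCP pose, the force, the opening and the grip force at its end, in the units of the state.
- robot.sense(): the state, without advancing time (a new reading comes with each control period).
- robot.snapshot(name): name is "scene" or "side" or "wrist"; returns the picture (420x560x3 uint8, blue, green, red); there is no depth.
- robot.camera_model(name): a dict with "K" (3x3 intrinsics, pixels), "camera_from_world" (4x4, takes a point from world to camera coordinates). Camera axes: x right, y down, z forward; pixel columns grow to the right and rows downward; lengths in mm; the calibration is good to about 2 mm. A picture is of the moment at which its call begins: read the wrist's pose just before it. camera_model takes no time and is no camera call; for the wrist camera it gives the pose at the moment of the call.
- robot.job_done(): hands the job in; it is judged then, once.
The state is a dict: "clock": time; "q": joint angles; "qd": joint speeds; "joint_efforts": joint torques, N m; "position": TCP position; "ee_rot": TCP orientation; "wrist_force": force on the tool from outside, world axes, zero at the start; "ft_torque": the same for the moment, N m; "finger_gap": opening from 0.0 (shut) to 1.0 (fully open); "finger_force": force on a finger pad.
Only numpy, scipy, OpenCV 4.12 (cv2) and the standard library are available. Lean on these libraries where they do the work, as an engineer would, in place of code of your own. Each camera call takes 0.05 s, during which the arm holds its last target. There are 200 camera calls.

## Working session

There is one attempt and no reset: what is moved stays moved. The work goes in short steps, Python scripts to look and compute and a shell command to move; the robot and the scene stay as the last step left them, time stands still between calls to the robot, and variables do not carry over. Pictures are saved under pics/ and viewed, at most 10 in all, crops included, and the job is handed in when it is done.

```bash
mkdir -p pics
python3 - <<'E'
from station import robot
import cv2
for n in("scene","side"):
    m=robot.camera_model(n);print(n,m["K"],m["camera_from_world"])
    cv2.imwrite(f"pics/{n}0.png",cv2.resize(robot.snapshot(n),(800,600),interpolation=cv2.INTER_CUBIC))
s=robot.sense();print(s["position"],s["ee_rot"],s["clock"])
E
```

```text
scene [[381.63898264   0.         278.94115717]
 [  0.         381.63898264 207.64914737]
 [  0.           0.           1.        ]] [[ 8.44440102e-01 -5.35622129e-01 -5.46339304e-03 -4.82576024e+02]
 [-2.54905414e-01 -3.92861107e-01 -8.83562890e-01  2.44664277e+02]
 [ 4.71109481e-01  7.47508586e-01 -4.68280654e-01  9.21156138e+02]
 [ 0.00000000e+00  0.00000000e+00  0.00000000e+00  1.00000000e+00]]
side [[453.60844188   0.         280.28593418]
 [  0.         453.60844188 205.82054772]
 [  0.           0.           1.        ]] [[ 9.98378892e-01 -5.62050065e-02 -8.97694692e-03 -5.31253689e+02]
 [-3.57068855e-02 -4.95667659e-01 -8.67777961e-01  1.29935462e+02]
 [ 4.43238837e-02  8.66691738e-01 -4.96871034e-01  1.35717418e+03]
 [ 0.00000000e+00  0.00000000e+00  0.00000000e+00  1.00000000e+00]]
[207.59807539 589.15651014 230.5899769 ] [[-9.43160102e-01  3.32338484e-01 -3.92038166e-04]
 [ 3.32338712e-01  9.43159282e-01 -1.24494624e-03]
 [-4.39891125e-05 -1.30447309e-03 -9.99999148e-01]] 0.1
```

View pics/scene0.png

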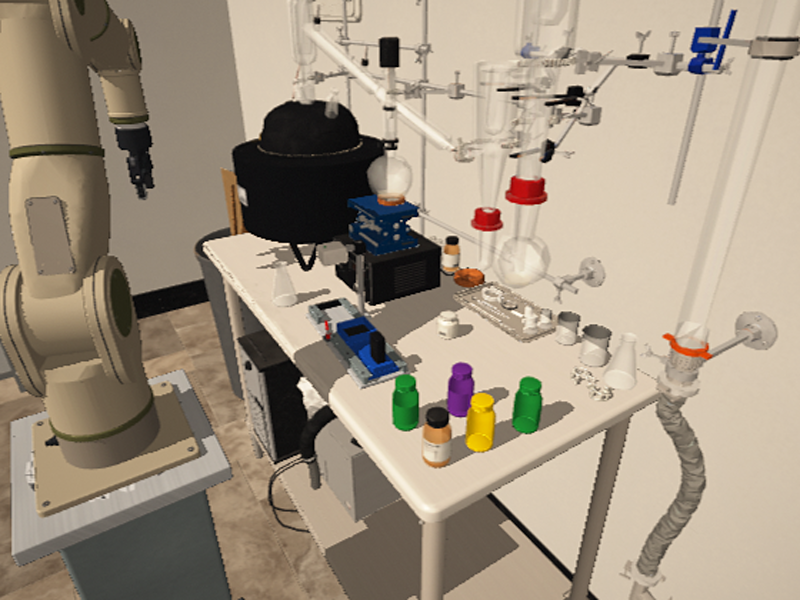

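View pics/side0.png

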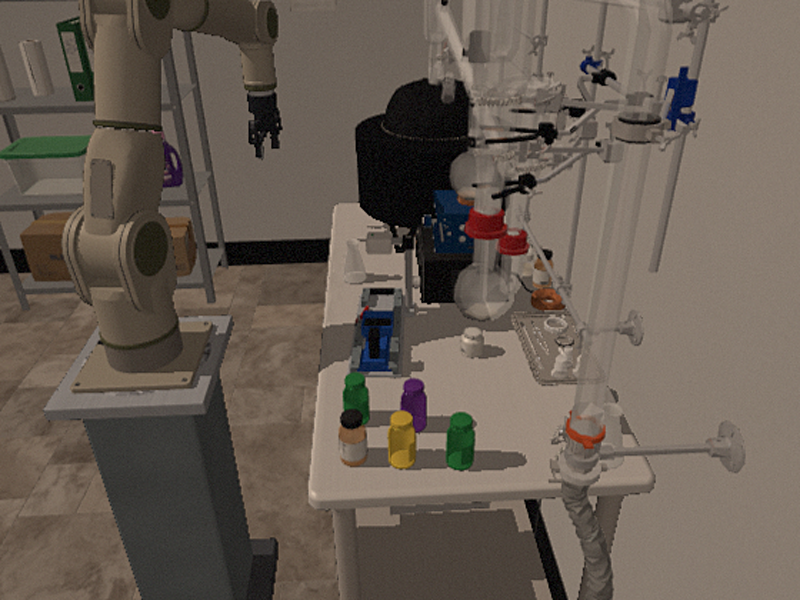

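The scene shows the black-capped amber bottle at about (437,437) in the 800 px view and its half-hidden twin at (452,255) behind the black box. The green, purple and yellow bottles have no black cap. The near one, alone on the open table, fits the description. I'll confirm it in an enlarged crop, together with the dock.

```bash
cat > h.py <<'E'
import numpy as np, cv2
from station import robot
def at_z(n,u,v,z,m=None):
    m=m or robot.camera_model(n);K=m["K"];T=np.array(m["camera_from_world"]);R=T[:3,:3];c=-R.T@T[:3,3]
    d=R.T@np.linalg.inv(K)@[u,v,1];return (c+d*(z-c[2])/d[2])[:2].round(1)
def proj(n,p,m=None):
    m=m or robot.camera_model(n);T=np.array(m["camera_from_world"]);q=np.array(m["K"])@(T[:3,:3]@p+T[:3,3]);return (q[:2]/q[2]).round(1)
E
python3 - <<'E'
from h import *
a=cv2.imread("pics/scene0.png");b=cv2.imread("pics/side0.png")
S=cv2.resize(robot.snapshot("scene"),None,fx=1,fy=1);T=robot.snapshot("side")
def c(i,u,v,w,h,f):return cv2.resize(i[v:v+h,u:u+w],None,fx=f,fy=f,interpolation=cv2.INTER_CUBIC)
t=np.zeros((600,800,3),np.uint8)
t[:300,:400]=c(S,205,200,80,60,5);t[:300,400:]=c(T,230,195,80,60,5)[:300,:400]
t[300:600,:400]=c(S,265,275,80,60,5);t[300:,400:]=c(T,220,275,80,60,5)
cv2.imwrite("pics/crop1.png",t)
for n,u,v in(("scene",437,462),("side",352,462)):print(at_z(n,u*.7,v*.7,3))
E
```

```text
[ 431.  -336.4]
[ 432.2 -339.4]
```

View pics/crop1.png

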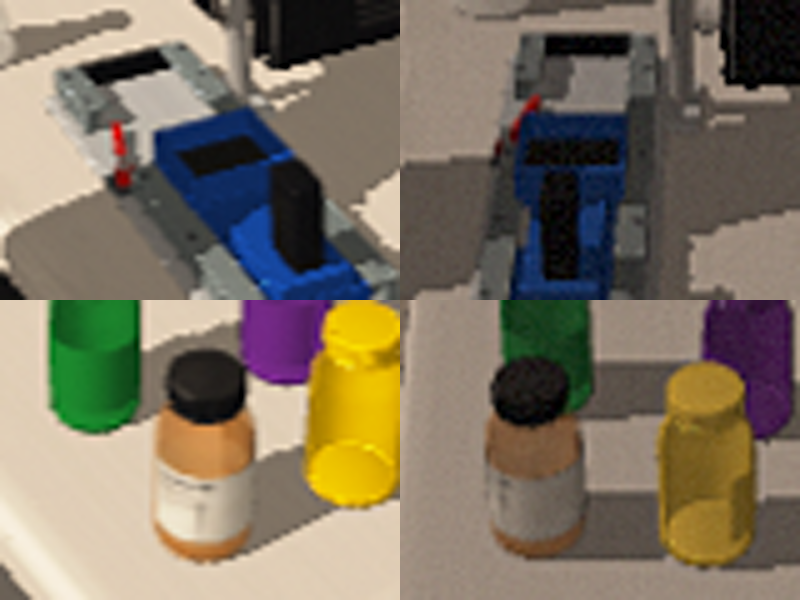

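The crop shows the amber bottle with black cap and white label, cap top at scene px (306,288). The carrier is in the lane with its black handle toward the camera and the red pawl on the left side. Next I compute the positions of everything.

Run:
```python
from h import *
f=lambda n,x,y,z: at_z(n,*({"s":(205+x/5,200+y/5),"t":(230+(x-400)/5,195+y/5),"S":(265+x/5,275+(y-300)/5),"T":(220+(x-400)/5,275+(y-300)/5)}[n[0]]),z) if 0 else at_z({"s":"scene","t":"side"}[n[0].lower()],*({"s":(205+x/5,200+y/5),"t":(230+(x-400)/5,195+y/5),"S":(265+x/5,275+(y-300)/5),"T":(220+(x-400)/5,275+(y-300)/5)}[n[0]]),z)
for l,n,x,y,z in [("cap","S",207,367,93),("cap","T",532,373,93),("green foot","S",94,415,0),("yellow foot","S",353,482,0),("yellow","T",706,545,0),
 ("tray FL","s",160,133,52),("tray FR","s",247,108,52),("tray NR","s",292,160,52),("tray FL","t",524,115,52),("tray FR","t",629,117,52),
 ("handle","s",293,168,88),("handle","t",559,173,88),("rail top FL","s",57,72,26),("rail FR","s",182,43,26),("rail FL","t",520,36,26),("rail FR","t",657,36,26)]: print(l,n,f(n,x,y,z))
for l,u,v,z in [("flask",284,300,0),("jar",448,332,0),("reader",330,262,153)]: print(l,at_z("scene",u*.7,v*.7,z))
for l,u,v,z in [("flask",356,280,0),("jar",472,352,0),("reader",379,250,153)]: print(l,at_z("side",u*.7,v*.7,z))
```

```text
cap S [ 438.2 -324.1]
cap T [ 436.2 -323.4]
green foot S [ 437.1 -234.4]
yellow foot S [ 515.2 -340.7]
yellow T [ 515.  -343.7]
tray FL s [459.7  61.1]
tray FR s [518.9  58.9]
tray NR s [511.3  -9.5]
tray FL t [457.   62.1]
tray FR t [521.8  55.1]
handle s [478.6 -68.2]
handle t [477.1 -61.8]
rail top FL s [456.5 210.4]
rail FR s [546.1 201.6]
rail FL t [454.4 208.8]
rail FR t [547.5 202. ]
flask [434.7 319.3]
jar [687.2 -25.5]
reader [491.7 153. ]
flask [436.7 302.3]
jar [680.7 -32.2]
reader [494.7 155.8]
```

```bash
python3 -m handwheel '[[[17,-32,8,0,0,-0.12],[17,-32,8,0,0,-0.12],[17,-32,8,0,0,-0.12],[17,-32,8,0,0,-0.12],[17,-32,8,0,0,-0.12],[17,-32,8,0,0,-0.12],[17,-32,8,0,0,-0.12],[17,-32,8,0,0,-0.12],[17,-32,8,0,0,-0.12]]]' -1
python3 -m handwheel '[[[10,-37,0,0,0,-0.03],[10,-37,0,0,0,-0.03],[10,-37,0,0,0,-0.03],[10,-37,0,0,0,-0.03],[10,-37,0,0,0,-0.03],[10,-37,0,0,0,-0.03],[10,-37,0,0,0,-0.03],[10,-37,0,0,0,-0.03],[0,0,0,0,0,0],[0,0,0,0,0,0]]]'
python3 - <<'E'
from h import *
m=robot.camera_model("wrist");s=robot.sense();i=robot.snapshot("wrist")
np.savez("w1.npz",**{k:np.array(m[k]) for k in("K","camera_from_world")})
cv2.imwrite("pics/w1.png",cv2.resize(i,(800,600),interpolation=cv2.INTER_CUBIC))
print(s["position"],np.degrees(np.arctan2(s["ee_rot"][1][1],s["ee_rot"][0][1])),s["q"])
E
```

```text
clock: 0.95
position: [361.1, 299.7, 303.7]
ee_rot: [[-0.146, 0.989, 0.0], [0.989, 0.146, 0.0], [0.0, 0.0, -1.0]]
wrist_force: [0.4, -0.0, -0.6]
finger_gap: 0.998
finger_force: 0.0
clock: 1.78
position: [440.9, 3.5, 303.4]
ee_rot: [[0.092, 0.996, 0.0], [0.996, -0.092, 0.001], [0.001, 0.0, -1.0]]
wrist_force: [-0.6, 0.8, -0.1]
finger_gap: 1.004
finger_force: 0.0
[440.85105211   3.51526361 303.4193124 ] -5.295305031216965 [-0.72367361 -0.16836769  0.54769831  1.821359    0.0873514   1.46438947
 -0.28397572]
```

View pics/w1.png

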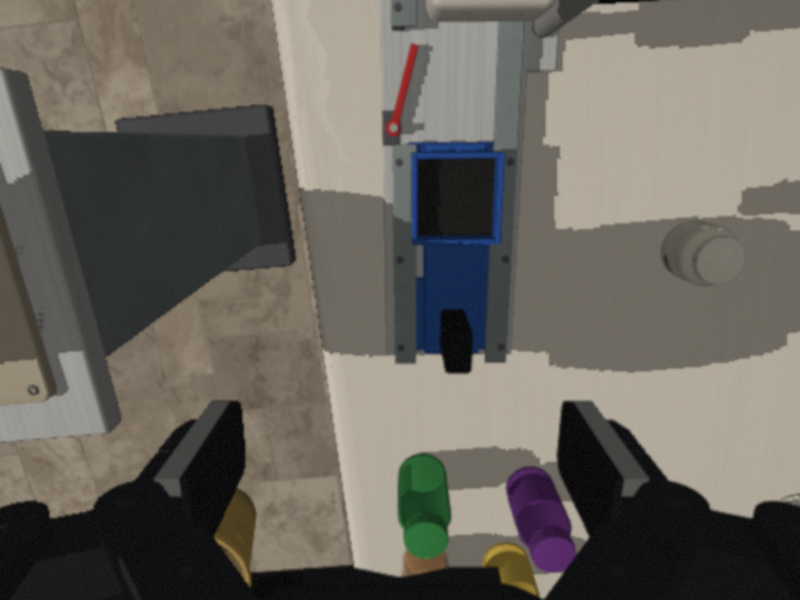

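The wrist view shows the lane nearly vertical in the picture. The tray rim is centred at (456,198), the handle top at about (458,357), the near rail ends at (405,362) and (496,360), and the pawl pin at (393,128).

Run:
```python
from h import *
m=dict(np.load("w1.npz"))
g=lambda u,v,z:at_z("",u*.7,v*.7,z,m)
for l,u,v,z in [("tray rim in TL",416,157,52),("TR",497,156,52),("BL",417,239,52),("BR",496,238,52),("handle top",458,357,88),("railL",405,362,26),("railR",496,361,26),("screwL far",399,162,26),("screwL near",400,347,26),("pin",393,128,22),("green cap",427,540,93)]:print(l,g(u,v,z))
print(np.linalg.inv(m["camera_from_world"]).round(2))
```

```text
tray rim in TL [458.1  65. ]
TR [515.   60.4]
BL [453.9   6.8]
BR [512.    2.1]
handle top [475.5 -74.5]
railL [ 435.4 -101.2]
railR [ 511.9 -107.5]
screwL far [445.7  61.7]
screwL near [432.5 -87.3]
pin [443.5  86.5]
green cap [ 441.  -226.3]
[[ 1.0000e+00 -9.0000e-02 -3.0000e-02  4.4810e+02]
 [-9.0000e-02 -9.5000e-01 -2.9000e-01  7.7600e+01]
 [ 0.0000e+00  2.9000e-01 -9.6000e-01  4.4527e+02]
 [ 0.0000e+00  0.0000e+00  0.0000e+00  1.0000e+00]]
```

```bash
python3 -m handwheel '[[[0,-36,-13,0,0,-0.097],[0,-36,-13,0,0,-0.097],[-1,-36,-13,0,0,-0.097],[0,-36,-13,0,0,-0.097],[-1,-36,-13,0,0,-0.097],[0,-37,-13,0,0,-0.097],[-1,-37,-13,0,0,-0.097],[0,-37,-13,0,0,-0.097],[-1,-37,-13,0,0,-0.097],[0,0,0,0,0,0]]]'
python3 - <<'E'
from h import *
m=robot.camera_model("wrist");s=robot.sense();i=robot.snapshot("wrist")
np.savez("w2.npz",**{k:np.array(m[k]) for k in("K","camera_from_world")})
cv2.imwrite("pics/w2.png",cv2.resize(i,(800,600),interpolation=cv2.INTER_CUBIC))
print(s["position"],np.degrees(np.arctan2(s["ee_rot"][1][1],s["ee_rot"][0][1])),proj("",np.array([437,-325,93]),m)/.7)
E
```

```text
clock: 2.67
position: [434.1, -327.1, 182.9]
ee_rot: [[0.826, 0.564, -0.007], [0.564, -0.826, -0.003], [-0.007, -0.001, -1.0]]
wrist_force: [-1.8, 1.3, 0.9]
finger_gap: 1.001
finger_force: 0.0
[ 434.13721548 -327.06542512  182.86500333] -55.6679513213038 [398.85714286 304.42857143]
```

View pics/w2.png

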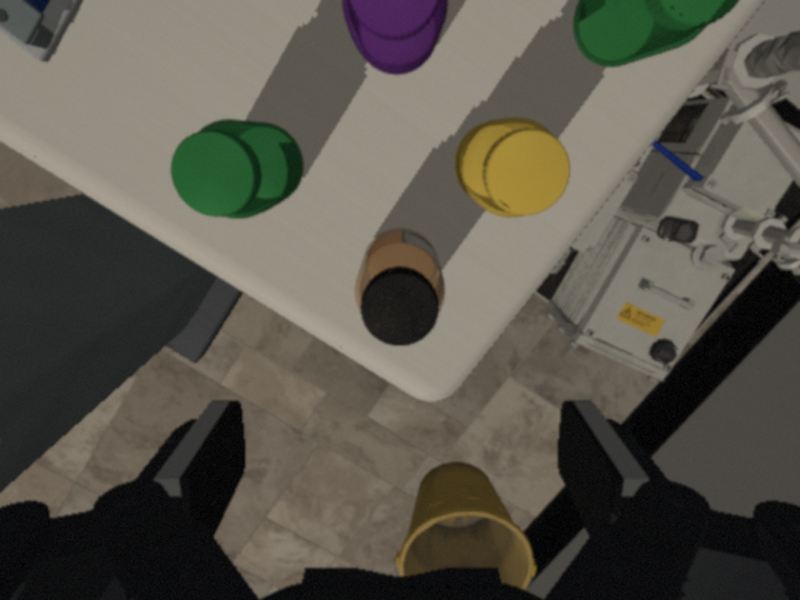

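The cap top is at (400,306), against a predicted (399,304), so the bottle stands at (437,-325). Both finger paths are clear of the green and yellow bottles.

```bash
python3 -m handwheel '[[[3,2,-20,0,0,0],[0,0,-30,0,0,0],[0,0,-30,0,0,0],[0,0,-30,0,0,0],[0,0,-25,0,0,0],[0,0,-16,0,0,0],[0,0,0,0,0,0],[0,0,0,0,0,0]]]'
python3 -m handwheel '[[[0,0,0,0,0,0],[0,0,0,0,0,0],[0,0,0,0,0,0],[0,0,0,0,0,0],[0,0,0,0,0,0],[0,0,0,0,0,0],[0,0,0,0,0,0],[0,0,0,0,0,0],[0,0,0,0,0,0]]]' 1
```

```text
clock: 3.38
position: [440.4, -318.7, 35.3]
ee_rot: [[0.818, 0.575, -0.001], [0.575, -0.818, 0.001], [0.0, -0.001, -1.0]]
wrist_force: [0.2, -0.4, 1.1]
finger_gap: 1.004
finger_force: 0.0
clock: 4.13
position: [440.6, -320.6, 36.7]
ee_rot: [[0.82, 0.573, 0.002], [0.573, -0.82, -0.0], [0.002, 0.001, -1.0]]
wrist_force: [-1.0, 1.8, 9.1]
finger_gap: 0.526
finger_force: 56.3
```

```bash
python3 -m handwheel '[[[0,0,15,0,0,0],[0,0,30,0,0,0],[0,0,30,0,0,0],[0,0,30,0,0,0],[0,0,30,0,0,0],[0,0,20,0,0,0],[0,0,0,0,0,0]]]'
python3 -m handwheel '[[[3,20,0,0,0,0.088],[5,36,0,0,0,0.088],[5,38,0,0,0,0.088],[5,38,0,0,0,0.088],[5,38,0,0,0,0.088],[5,38,0,0,0,0.088],[5,38,0,0,0,0.088],[5,38,0,0,0,0.088],[4,38,0,0,0,0.088],[3,36,0,0,0,0.088]]]'
python3 -m handwheel '[[[0,0,0,0,0,0],[0,0,0,0,0,0],[0,0,0,0,0,0]]]'
python3 - <<'E'
from h import *
m=robot.camera_model("wrist");s=robot.sense();i=robot.snapshot("wrist")
np.savez("w3.npz",**{k:np.array(m[k]) for k in("K","camera_from_world")})
cv2.imwrite("pics/w3.png",cv2.resize(i,(800,600),interpolation=cv2.INTER_CUBIC))
print(s["position"],np.degrees(np.arctan2(s["ee_rot"][1][1],s["ee_rot"][0][1])),s["finger_gap"],s["finger_force"])
E
```

```text
clock: 4.72
position: [441.2, -321.8, 194.7]
ee_rot: [[0.82, 0.572, 0.006], [0.572, -0.82, -0.002], [0.004, 0.005, -1.0]]
wrist_force: [-0.0, -0.6, -1.5]
finger_gap: 0.524
finger_force: 58.3
clock: 5.55
position: [484.1, 39.8, 189.8]
ee_rot: [[0.076, 0.997, -0.0], [0.997, -0.076, 0.001], [0.001, -0.0, -1.0]]
wrist_force: [1.1, -0.3, -1.7]
finger_gap: 0.524
finger_force: 58.3
clock: 5.8
position: [484.3, 37.0, 189.8]
ee_rot: [[0.082, 0.997, -0.001], [0.997, -0.082, -0.001], [-0.001, -0.001, -1.0]]
wrist_force: [-0.0, -0.7, -2.8]
finger_gap: 0.523
finger_force: 58.3
[484.31620044  36.95916599 189.80846744] -4.68367126766229 0.523084956297699 58.27250897884369
```

View pics/w3.png

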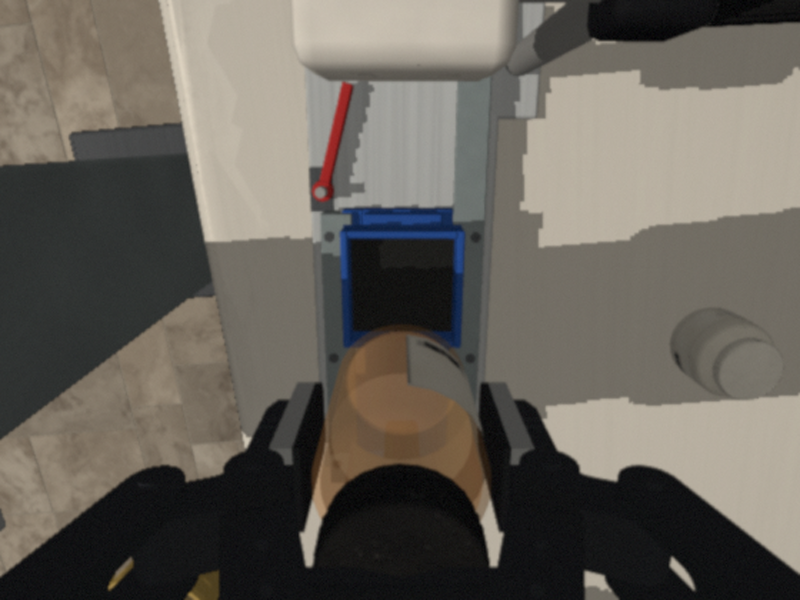

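The wrist view shows the bottle hanging between the pads, foot front edge at about (400,327). The tray rim's inner corners are at about (349,238), (456,237), (352,335) and (455,335).

Run:
```python
from h import *
m=dict(np.load("w3.npz"))
g=lambda u,v,z:at_z("",u*.7,v*.7,z,m)
print([g(*p,52) for p in((349,238),(456,237),(352,335),(455,335),(342,229),(464,227))])
print("foot front",g(400,327,153),g(400,327,157)); print("cap front",g(402,466,246))
print("pin",g(321,192,22))
```

```text
[array([459.8,  64.1]), array([515.7,  60.1]), array([455.4,  10.2]), array([512.3,   5.5]), array([456.6,  69.1]), array([520.1,  65. ])]
foot front [485.4  48.3] [485.6  49.7]
cap front [486.4  54.1]
pin [443.5  86.5]
```

```bash
python3 -m handwheel '[[[0,2,-20,0,0,0],[0,2,-25,0,0,0],[0,2,-25,0,0,0],[0,0,-20,0,0,0],[0,0,0,0,0,0],[0,0,0,0,0,0],[0,0,0,0,0,0]]]'
python3 - <<'E'
from h import *
m=robot.camera_model("wrist");s=robot.sense();i=robot.snapshot("wrist")
np.savez("w4.npz",**{k:np.array(m[k]) for k in("K","camera_from_world")})
t=np.vstack([cv2.resize(i[130:280,150:410],(520,300),interpolation=cv2.INTER_CUBIC)])
j=robot.snapshot("side")[195:270,230:330];k=robot.snapshot("scene")[195:270,210:310]
t2=np.hstack([cv2.resize(x,(400,300),interpolation=cv2.INTER_CUBIC) for x in(k,j)])
o=np.zeros((600,800,3),np.uint8);o[:300,:520]=t;o[300:]=t2
cv2.imwrite("pics/w4.png",o)
print(s["position"],s["wrist_force"])
E
```

```text
clock: 6.43
position: [485.4, 42.8, 101.5]
ee_rot: [[0.083, 0.997, 0.001], [0.997, -0.083, 0.0], [0.0, 0.001, -1.0]]
wrist_force: [0.3, -0.1, -1.5]
finger_gap: 0.526
finger_force: 58.4
[485.43011348  42.75965207 101.53484536] [ 0.31439927 -0.05441935 -1.48576968]
```

View pics/w4.png

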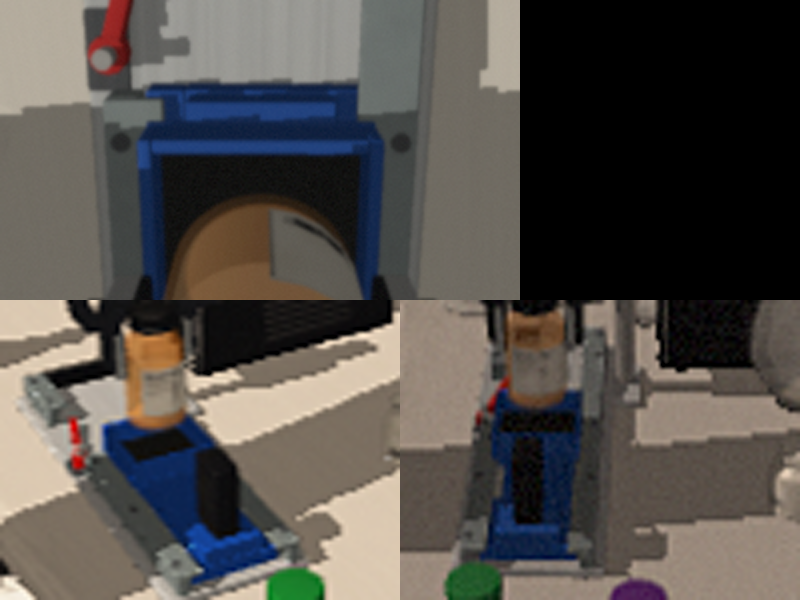

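In the close view, the bottle's foot front is at crop (263,194), the tray's front inner rim at (263,155), and its side rims at columns 162 and 361.

Run:
```python
from h import *
m=dict(np.load("w4.npz"))
g=lambda u,v,z:at_z("",150+u/2,130+v/2,z,m)
print("foot front",g(263,194,65),g(263,194,69),"rim",g(263,155,52),"sides",g(162,157,52),g(360,155,52),"bottle sides",g(178,255,68),g(352,255,68))
print(at_z("scene",249.25,195+124/4,65),at_z("side",264.25,195+105/4,65),"foot lower edge")
```

```text
foot front [487.5  55.1] [487.6  56.5] rim [488.1  61.5] sides [461.4  63.2] [513.7  59.4] bottle sides [464.8  41.7] [508.7  38. ]
[482.6  24.3] [485.5  19.8] foot lower edge
```

Bottle centre and tray centre agree to about 2 mm. Lowering.

```bash
python3 -m handwheel '[[[0,0,-8,0,0,0],[0,0,-8,0,0,0],[0,0,-8,0,0,0],[0,0,-3,0,0,0],[0,0,0,0,0,0],[0,0,0,0,0,0]]]'
python3 -m handwheel '[[[0,0,-2,0,0,0],[0,0,-2,0,0,0],[0,0,0,0,0,0],[0,0,0,0,0,0]]]'
```

```text
clock: 7.08
position: [484.5, 43.3, 73.0]
ee_rot: [[0.081, 0.997, -0.001], [0.997, -0.081, -0.001], [-0.001, -0.001, -1.0]]
wrist_force: [0.3, 0.1, -2.1]
finger_gap: 0.527
finger_force: 58.4
clock: 7.42
position: [486.1, 43.7, 70.6]
ee_rot: [[0.081, 0.997, 0.003], [0.997, -0.081, 0.001], [0.001, 0.003, -1.0]]
wrist_force: [-0.0, 0.8, 9.0]
finger_gap: 0.528
finger_force: 59.4
```

```bash
python3 -m handwheel '[[[0,0,0,0,0,0],[0,0,0,0,0,0],[0,0,0,0,0,0],[0,0,0,0,0,0],[0,0,0,0,0,0],[0,0,20,0,0,0],[0,0,30,0,0,0],[0,0,30,0,0,0],[0,0,10,0,0,0]]]' -1
python3 -m handwheel '[[[-2,-25,0,0,0,0],[-3,-30,0,0,0,0],[-3,-30,0,0,0,0],[-2,-30,0,0,0,0],[0,0,0,0,0,0],[0,0,0,0,0,0]]]'
python3 - <<'E'
from h import *
m=robot.camera_model("wrist");s=robot.sense();i=robot.snapshot("wrist")
np.savez("w5.npz",**{k:np.array(m[k]) for k in("K","camera_from_world")})
cv2.imwrite("pics/w5.png",cv2.resize(i,(800,600),interpolation=cv2.INTER_CUBIC))
print(s["position"],proj("",np.array([476,-72,88]),m)/.7)
E
```

```text
clock: 8.17
position: [486.4, 43.5, 163.0]
ee_rot: [[0.082, 0.997, 0.004], [0.997, -0.082, 0.002], [0.002, 0.004, -1.0]]
wrist_force: [1.4, -0.1, 0.1]
finger_gap: 1.002
finger_force: 0.0
clock: 8.67
position: [474.4, -73.0, 159.2]
ee_rot: [[0.084, 0.996, 0.0], [0.996, -0.084, 0.0], [0.0, 0.0, -1.0]]
wrist_force: [-0.1, 0.6, 0.5]
finger_gap: 1.002
finger_force: 0.0
[474.39467796 -72.95433536 159.19473559] [403.14285714 322.85714286]
```

View pics/w5.png

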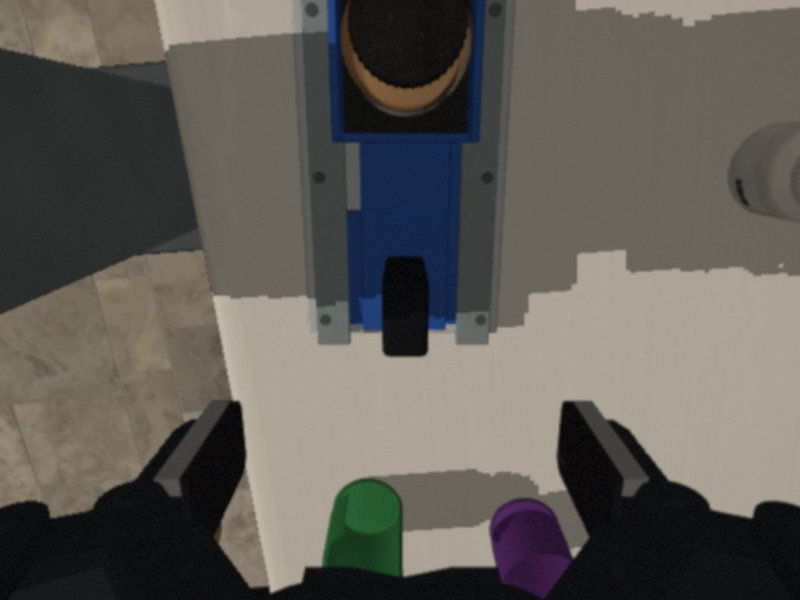

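The bottle stands upright in the tray. The handle top is at (405,320), against a predicted (403,323). Descend and grip.

```bash
python3 -m handwheel '[[[2,1,-20,0,0,0],[0,0,-30,0,0,0],[0,0,-30,0,0,0],[0,0,-20,0,0,0],[0,0,-5,0,0,0],[0,0,0,0,0,0],[0,0,0,0,0,0]]]'
python3 -m handwheel '[[[0,0,0,0,0,0],[0,0,0,0,0,0],[0,0,0,0,0,0],[0,0,0,0,0,0],[0,0,0,0,0,0],[0,0,0,0,0,0],[0,0,0,0,0,0],[0,0,0,0,0,0],[0,0,0,0,0,0],[0,0,0,0,0,0]]]' 1
```

```text
clock: 9.3
position: [477.3, -70.0, 55.1]
ee_rot: [[0.08, 0.997, 0.0], [0.997, -0.08, -0.0], [-0.0, 0.0, -1.0]]
wrist_force: [0.1, 0.3, 0.4]
finger_gap: 1.0
finger_force: 0.0
clock: 10.13
position: [477.1, -70.5, 54.8]
ee_rot: [[0.081, 0.997, 0.001], [0.997, -0.081, 0.0], [0.0, 0.001, -1.0]]
wrist_force: [-0.4, 0.7, 6.3]
finger_gap: 0.225
finger_force: 60.1
```

```bash
python3 -m handwheel '[[[0.2,3,0,0,0,0],[0.4,5,0,0,0,0],[0.6,7,0,0,0,0],[0.6,8,0,0,0,0],[0.6,8,0,0,0,0],[0.7,8,0,0,0,0],[0.6,8,0,0,0,0],[0.6,8,0,0,0,0],[0.5,6,0,0,0,0],[0.3,4,0,0,0,0]]]'
python3 -m handwheel '[[[0.3,4,0,0,0,0],[0.5,6,0,0,0,0],[0.6,7,0,0,0,0],[0.6,7,0,0,0,0],[0.6,7,0,0,0,0],[0.6,7,0,0,0,0],[0.5,6,0,0,0,0],[0.4,5,0,0,0,0],[0.3,4,0,0,0,0],[0.2,3,0,0,0,0]]]'
```

```text
clock: 10.97
position: [482.6, -5.0, 54.8]
ee_rot: [[0.081, 0.997, 0.001], [0.997, -0.081, 0.0], [0.0, 0.001, -1.0]]
wrist_force: [1.6, -3.9, 6.2]
finger_gap: 0.226
finger_force: 60.1
clock: 11.8
position: [486.8, 51.0, 54.7]
ee_rot: [[0.081, 0.997, 0.001], [0.997, -0.081, 0.0], [0.0, 0.001, -1.0]]
wrist_force: [-0.3, -2.5, 9.2]
finger_gap: 0.228
finger_force: 60.5
```

```bash
python3 -m handwheel '[[[0.2,2,0,0,0,0],[0.2,2,0,0,0,0],[0.2,2,0,0,0,0],[0.1,2,0,0,0,0],[0.1,1.5,0,0,0,0],[0.1,1,0,0,0,0],[0,0,0,0,0,0]]]'
python3 -m handwheel '[[[0.1,1,0,0,0,0],[0.1,1,0,0,0,0],[0,0,0,0,0,0],[0,0,0,0,0,0]]]'
```

```text
clock: 12.38
position: [487.6, 61.4, 54.8]
ee_rot: [[0.08, 0.997, 0.001], [0.997, -0.08, 0.0], [0.0, 0.001, -1.0]]
wrist_force: [-0.0, -0.6, 8.6]
finger_gap: 0.225
finger_force: 60.4
clock: 12.72
position: [487.8, 63.3, 54.7]
ee_rot: [[0.081, 0.997, 0.0], [0.997, -0.081, 0.0], [0.0, 0.0, -1.0]]
wrist_force: [1.0, -1.6, 9.0]
finger_gap: 0.226
finger_force: 60.4
```

```bash
python3 -m handwheel '[[[0.1,1,0,0,0,0],[0.1,1,0,0,0,0],[0,0,0,0,0,0],[0,0,0,0,0,0]]]'
python3 -m handwheel '[[[0.1,1,0,0,0,0],[0.1,1,0,0,0,0],[0,0,0,0,0,0],[0,0,0,0,0,0]]]'
```

```text
clock: 13.05
position: [487.9, 64.2, 54.7]
ee_rot: [[0.081, 0.997, 0.0], [0.997, -0.081, -0.001], [-0.001, 0.0, -1.0]]
wrist_force: [-1.8, -5.0, 9.4]
finger_gap: 0.224
finger_force: 60.8
clock: 13.38
position: [487.8, 64.3, 54.7]
ee_rot: [[0.083, 0.997, -0.001], [0.997, -0.083, -0.003], [-0.003, -0.0, -1.0]]
wrist_force: [-3.3, -14.1, 14.0]
finger_gap: 0.228
finger_force: 61.3
```

The force built up and motion stalled, so the carrier is at the end stop. Draw back.

```bash
python3 -m handwheel '[[[-0.2,-2.5,0,0,0,0],[-0.1,-1.5,0,0,0,0],[-0.2,-2,0,0,0,0],[-0.2,-3,0,0,0,0],[-0.2,-3,0,0,0,0],[-0.2,-2,0,0,0,0],[-0.1,-1.5,0,0,0,0],[0,0,0,0,0,0],[0,0,0,0,0,0]]]'
python3 -m handwheel '[[[-0.1,-1,0,0,0,0],[-0.1,-1,0,0,0,0],[-0.1,-1,0,0,0,0],[0,0,0,0,0,0],[0,0,0,0,0,0]]]'
```

```text
clock: 14.13
position: [486.9, 52.3, 54.7]
ee_rot: [[0.08, 0.997, 0.0], [0.997, -0.08, 0.001], [0.001, 0.0, -1.0]]
wrist_force: [-0.2, -0.3, 8.2]
finger_gap: 0.225
finger_force: 60.3
clock: 14.55
position: [486.7, 49.5, 54.8]
ee_rot: [[0.08, 0.997, 0.0], [0.997, -0.08, 0.001], [0.001, 0.0, -1.0]]
wrist_force: [-0.4, 1.5, 7.5]
finger_gap: 0.224
finger_force: 60.3
```

```bash
python3 -m handwheel '[[[-0.1,-1,0,0,0,0],[-0.1,-1,0,0,0,0],[0,0,0,0,0,0],[0,0,0,0,0,0]]]'
python3 -m handwheel '[[[-0.1,-1,0,0,0,0],[0,0,0,0,0,0],[0,0,0,0,0,0],[0,0,0,0,0,0]]]'
```

```text
clock: 14.88
position: [486.5, 47.8, 54.8]
ee_rot: [[0.08, 0.997, 0.001], [0.997, -0.08, 0.001], [0.001, 0.0, -1.0]]
wrist_force: [0.9, 2.0, 7.5]
finger_gap: 0.223
finger_force: 60.2
clock: 15.22
position: [486.4, 47.6, 54.8]
ee_rot: [[0.079, 0.997, 0.001], [0.997, -0.079, 0.002], [0.002, 0.001, -1.0]]
wrist_force: [-0.0, 6.0, 6.0]
finger_gap: 0.224
finger_force: 60.1
```

The pawl caught it: 16.7 mm of draw-back puts the carrier at about y = 53 mm. Relax, release and lift.

```bash
python3 -m handwheel '[[[0,0.8,0,0,0,0],[0,0,0,0,0,0],[0,0,0,0,0,0]]]'
python3 -m handwheel '[[[0,0,0,0,0,0],[0,0,0,0,0,0],[0,0,0,0,0,0],[0,0,0,0,0,0],[0,0,0,0,0,0],[0,0,0,0,0,0],[0,0,15,0,0,0],[0,0,25,0,0,0],[0,-5,25,0,0,0],[0,-10,25,0,0,0]]]' -1
python3 -m handwheel '[[[0,-25,20,0,0,0],[-1,-35,15,0,0,0],[-2,-35,5,0,0,0],[0,0,0,0,0,0],[0,0,0,0,0,0]]]'
python3 - <<'E'
from h import *
o=[cv2.resize(robot.snapshot("scene")[165:255,205:305],(400,360),interpolation=cv2.INTER_CUBIC),cv2.resize(robot.snapshot("wrist"),(400,360))]
cv2.imwrite("pics/fin.png",np.hstack(o))
E
```

```text
clock: 15.47
position: [486.4, 47.7, 54.8]
ee_rot: [[0.08, 0.997, 0.001], [0.997, -0.08, 0.001], [0.001, 0.0, -1.0]]
wrist_force: [0.4, 2.8, 8.0]
finger_gap: 0.224
finger_force: 60.3
clock: 16.3
position: [485.8, 31.9, 145.2]
ee_rot: [[0.079, 0.997, -0.001], [0.997, -0.079, -0.0], [-0.0, -0.001, -1.0]]
wrist_force: [0.4, 0.1, -0.4]
finger_gap: 1.0
finger_force: 0.0
clock: 16.72
position: [483.0, -65.6, 184.8]
ee_rot: [[0.085, 0.996, 0.001], [0.996, -0.085, 0.001], [0.001, 0.001, -1.0]]
wrist_force: [-1.2, 0.8, -0.3]
finger_gap: 1.001
finger_force: 0.0
```

View pics/fin.png

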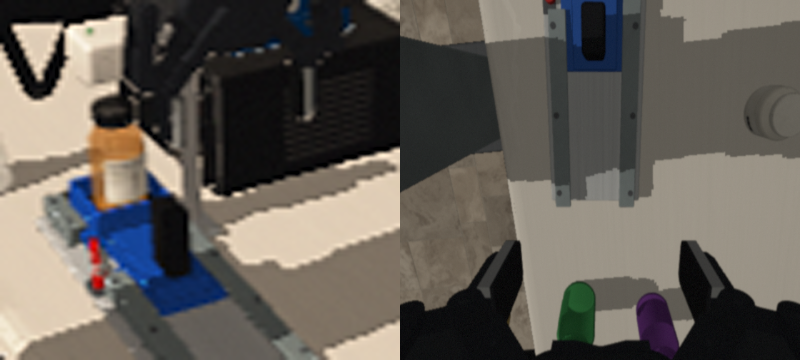

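The bottle stands upright in the tray under the reader at left (118,150). The pawl is in the notch and the gripper is clear.

```bash
python3 -c "
from station import robot
print(robot.job_done())"
```

```text
the job is handed in; nothing more can be done
None
```

I handed the job in at about 17 s on the clock: the amber bottle stands upright in the carrier's tray under the reader, the carrier is drawn back against the pawl at about y = 53 mm (from the tool's travel), and the gripper is clear; no verdict was returned.

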